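# Refit the quick-thread lock screw of a bag sealer

### The job

Take the lock screw with the wing handle out of the rack and set it upright in the threaded boss of the bag sealer. The thread cannot be seen: pressing lightly, turn the screw backward (counter-clockwise from above) until you feel the thread start drop, then drive it forward (clockwise) until its flange is fully home on the boss, and let go. Be gentle, never press hard or force the turn, and leave the round-knobbed pin where it is.

Things in the scene. Friction and masses are not known exactly. Their poses are not given: they have to be found in the camera images.
- screw: Lock screw, about 0.16 kg, upright in one of the rack's two holes, in either. Origin: tip of the shank; z runs up its axis. Steel shank 23 mm across with chamfered tip; round steel flange 48 mm across from 30.5 to 35 mm above the tip; black wing handle on top.
- handle (a point): Centre of the screw's wing handle, 57 mm above the shank tip: a bar 46 mm long along the screw's x, 14 mm thick along its y, from 43 to 71 mm above the tip. A stem 18 mm across joins it to the flange.
- lugs (a point): Centre, on the screw's axis, of its three round thread lugs, 12.5 mm above the tip. The lugs are stubs 5 mm thick, 120 degrees apart, the first along the screw's +x, and reach 16 mm from the axis.
- pin: Plain locating pin with a round black knob 28 mm across and a flange 48 mm across, in the rack's other hole; origin at the tip of its shank, its top 50 mm above. To be left alone.
- rack: Aluminium block 75 x 190 x 40 mm; holes 37 mm across lie 50 mm either side of its middle along its y; origin at the centre of its underside. The flanges of screw and pin rest on its top, their tips 9.5 and 14.5 mm above the table.
- mouth (a point): Centre of the mouth of the sealer's steel boss (56 mm across), level with the boss's flat top, 75 mm above the table; z up, x and y those of the sealer, whose front is -x. The rear housing, 110 mm high, begins 65 mm to +x; a post on it is 152 mm high. The mouth is a plain bore 34 mm across, 8 mm deep, with a lead-in cone about 39 mm across at the top.
- thread (a point): On the boss's axis 8 mm below the mouth, where a right-hand three-start thread begins; its angle differs each time and is not reported. Screw set in: its lugs rest on blunt thread tops (flange 12.5 mm above the face), rarely on one of three narrow ribs (16.5 mm above), or straight in a start. Turned clockwise from the tops, the lugs jam against a rib.
- start (a point): On the boss's axis 17 mm below the mouth: level of the three thread starts. Turned counter-clockwise under light pressure, at most 1.7 rad, the lugs come over the starts (about 0.4 rad of play) and the screw drops until its flange is 3 to 4.5 mm above the face; further counter-clockwise is a hard stop.
- home (a point): On the boss's axis 20.5 mm below the mouth: level of the lugs' undersides when home. From the drop, clockwise turning draws the screw down 3.5 mm per rad; the flange meets the boss face after 0.9 to 1.3 rad, and the turn comes to a firm stop up to 0.3 rad later. Thread and boss are damaged by more than 100 N from the screw.
There are look-alikes about, which are no part of the job. What is shaped like the screw but orange or purple is not meant.

How it is judged (in metres and radians):
On the way:
1. the thread start has dropped: screw upright in the boss, flange less than 6.5 mm above the face but not yet home (z of screw in the frame of mouth between -0.0288 and -0.024 m and horizontal distance between screw and mouth below 0.004 m and angle between screw's own z axis and vertical below 0.1 rad), for 0.1 s.
At the end, for the whole second after the job is handed in: The screw is screwed fully home: its flange within 1 mm of the boss face, upright within 0.05 rad and within 4 mm of the boss axis, at rest and released (z of screw in the frame of mouth below -0.0295 m and horizontal distance between screw and mouth below 0.004 m and angle between screw's own z axis and vertical below 0.05 rad and linear speed of screw below 0.02 m/s and contact force between screw and the fingers below 0.1 N); the robot touches nothing.
It fails at once if the screw is forced against the sealer's thread or boss with more than 100 N (contact force between screw and sealer above 100 N).
It fails at once if the round-knobbed pin is moved more than 15 mm (distance of pin from where it was at the start of the episode above 0.015 m).
It also fails if it takes over 64 s, if anything falls off the work surface, if the arm or the gripper's body presses on something with over 40 N, if the wrist force passes 120 N, or if a joint passes its speed limit or range.

### The arm

A 7-joint arm with a two-finger parallel gripper is mounted at the origin on the work surface. World frame = base frame: x ahead of the robot, y to its left, z up, the work surface at z = 0. Lengths are in mm, angles in rad, forces in N, time in s.
With the tool pointing down it reaches from about 400 to 850 mm from the base axis. Payload 4.5 kg.
Tool frame: the origin (TCP) lies at the very end of the fingers, on their centre line; the grasp point (between the pads) lies r.grip_point_offset behind it (r.grip_point_offset is the distance from the TCP to the grasp point, in mm); z points along the fingers, y is the direction in which the jaws open and shut (so a half turn about z gives the same grasp; the last joint's range is limited). The gripper opens to 88 mm and grips with 3 to 60 N. Pads are 18 mm wide; open, the fingers measure 123 mm over their backs; the gripper's body (75 mm by 187 mm) begins 45 mm behind the grasp point.
Start: joints at [1.24, 0.689, -0.195, 1.565, 0.157, 0.902, -0.215], TCP at [223.006, -583.885, 238.743] pointing down, gripper open.
Joint ranges: [-3.01, 3.01], [-0.46, 2.08], [-1.47, 1.51], [0.13, 2.56], [-1, 4.14], [0.04, 2.09], [-2.66, 2.66]. Speed limits (rad/s): [2.57, 2.57, 3.14, 3.14, 3.14, 3.14, 3.14].

### API

Orientations are given as a unit quaternion [w, x, y, z].
In Python, from cell import r, camera, order, finder gives the robot as it stands.
- The arm moves only by the shell command python3 -m handwheel 'ROWS'. ROWS is JSON, a list of rows, each a list of 7 numbers: the shift along the tool's x, y, z normalised to -1 to 1, where 1 is 0.25 m, then the turn, a rotation vector about the tool's x, y, z normalised to -1 to 1, where 1 is 60 degrees, then the gripper command: -1 is fully open, 1 is shut, values between are in proportion. In form: [[dx, dy, dz, ax, ay, az, hand], ...]. A call has 1 to 12 rows; each row is the pose to reach, as a shift and turn from the pose measured when the call began, along the tool's axes at that moment; what a row does not reach only later rows make up. A row lasts 1/12 s, in which the tool goes at most 41.7 mm and 7.16 degrees, less where a joint would pass 70% of its speed; a pose out of reach is approached as far as the arm can. A call with a number of a shift or a turn outside -1 to 1 is refused whole. A call with a gripper value outside its range is refused whole. The fingers move at their own pace and stop on an object; the grip force is fixed at half the most. Time passes only in rows, so rows that repeat a pose let the fingers close. It gives the time, the measured TCP pose, the force and the opening at its end, in the units of the state.
- r.observe(): the state, without advancing time (a new reading comes with each control period).
- camera(name): name is "scene" or "top"; returns a dict with "image" (480x640x3 uint8, red, green, blue), "mtx" (3x3 intrinsics, pixels), "world_to_cam" (4x4, takes a point from world to camera coordinates). Camera axes: x right, y down, z forward; pixel columns grow to the right and rows downward; lengths in mm; the calibration is good to about 2 mm. A picture is of the moment at which its call begins. There is no depth.
- order.hand_in(): hands the job in, once; it reports no verdict.
Trained networks look in a picture, given as the dict that the camera call returned (one of the last four; its "shot" number tells which), for a name from the list of things; names that differ only in an ending like _2 or _b are one class to them, and where a whole thing is asked for, a point or a joint stands for the part that bears it (a point fixed in the world has none). Each returns a list of dicts, best first, with "confidence" (0 to 1); they miss things now and then, are a little off and sometimes report something else, mostly with a low value. They report only what shows in the picture. A call takes as long as a camera call. They do not tell look-alikes from the thing itself.
- finder.search_frame(picture, target): "box" ([left, top, width, height] in pixels, round what is visible of it).
- finder.silhouettes(picture, target): "pixels" (480x640 bool, what is visible of it) and "box" ([left, top, width, height] in pixels, round what is visible of it).
The state is a dict: "time": time; "joint_pos": joint angles; "qvel": joint speeds; "effort": joint torques, N m; "tool_pos": TCP position; "orientation": TCP orientation; "contact_force": force on the tool from outside, world axes, zero at the start; "wrist_torque": the same for the moment, N m; "opening": opening from 0.0 (shut) to 1.0 (fully open).
Only numpy, scipy, OpenCV 4.12 (cv2) and the standard library are available. Lean on these libraries where they do the work, as an engineer would, in place of code of your own. Each camera call takes 0.05 s, during which the arm holds its last target.

## Working session

There is one attempt and no reset: what is moved stays moved. The work goes in short steps, Python scripts to look and compute and a shell command to move; the robot and the scene stay as the last step left them, time stands still between calls to the robot, and variables do not carry over. Pictures are saved under pics/ and viewed, and the job is handed in when it is done.

```bash
ls; mkdir -p pics
python3 - <<'E'
from cell import r,camera,order,finder
import cv2,numpy as np
s=r.observe();print(s['time'],s['tool_pos'],s['orientation'],s['opening'],s['contact_force'],r.grip_point_offset)
for n in ("scene","top"):
    c=camera(n);cv2.imwrite(f"pics/{n}0.png",c["image"][:,:,::-1])
    print(n,c["mtx"].tolist(),np.round(c["world_to_cam"],4).tolist())
    for t in ("screw","handle","pin","rack","mouth"):
        try:
            for d in finder.search_frame(c,t)[:5]: print(t,round(d["confidence"],2),np.round(d["box"],1))
        except Exception as e: print(t,e)
E
```

```text
pics
0.0 [ 222.68976033 -583.30048527  237.93139361] [-8.84883160e-04  9.83407192e-01  1.81409633e-01 -2.38936911e-04] 1.0019799337348885 [ 0.15701044 -0.54210185 -0.59798249] 18.700000000000003
scene [[577.2179238435469, 0.0, 315.4628638109513], [0.0, 577.2179238435469, 241.07741833327944], [0.0, 0.0, 1.0]] [[-0.7549, 0.6556, -0.0155, 423.4273], [0.506, 0.5672, -0.6499, -175.137], [-0.4173, -0.4984, -0.7599, 1224.5203], [0.0, 0.0, 0.0, 1.0]]
screw 0.92 [280.  216.6  24.6  33.7]
screw 0.86 [315.1 180.4  28.5  35.4]
screw 0.85 [287.3 159.5  22.9  32.4]
screw 0.83 [199.4 195.4  25.   33.6]
screw 0.68 [249.8 181.6  28.9  28. ]
handle 0.81 [286.4 160.9  23.4  28.7]
handle 0.8 [250.  177.1  29.8  31.8]
handle 0.74 [199.9 195.4  26.1  35.3]
handle 0.72 [281.4 219.   20.7  36.8]
handle 0.62 [320.4 180.6  21.6  34.8]
pin 0.77 [218.7 158.8  32.3  24.4]
mouth 0.86 [198.8 263.6 241.8 215. ]
top [[442.02528212639004, 0.0, 322.82743085130807], [0.0, 442.02528212639004, 238.55541291492526], [0.0, 0.0, 1.0]] [[0.0155, -0.999, 0.0419, -83.8708], [-0.9857, -0.0223, -0.1668, 508.811], [0.1676, -0.0387, -0.9851, 757.2325], [0.0, 0.0, 0.0, 1.0]]
screw 0.97 [349.7 286.9  26.   27.8]
screw 0.92 [413.4 187.9  27.6  28.9]
screw 0.84 [398.8 289.8  25.9  27.2]
screw 0.65 [395.1 234.3  24.1  25.6]
screw 0.61 [334.5 222.3  25.3  27.1]
handle 0.93 [400.  288.1  29.3  29.2]
handle 0.85 [411.5 186.1  30.7  27.3]
handle 0.84 [394.4 233.9  24.2  31.1]
handle 0.74 [333.1 224.   27.1  26.3]
pin 0.83 [446.6 237.4  28.6  27.9]
rack 0.96 [377.1 230.1 105.1  43.8]
mouth 0.84 [136.9  90.9 180.  144. ]
```

View pics/scene0.png

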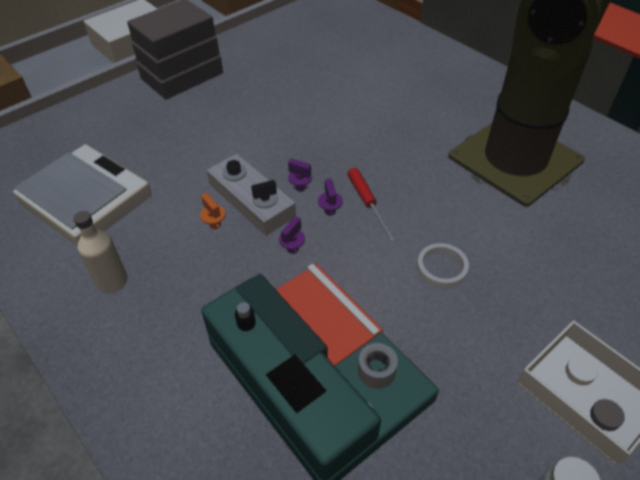

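View pics/top0.png

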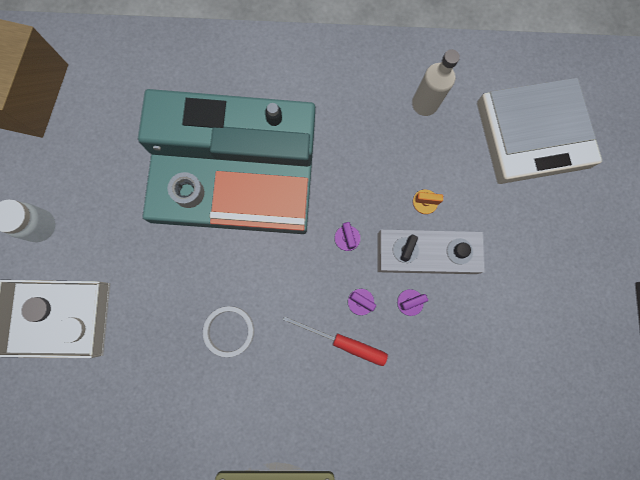

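Run:
```python
import cv2
a=cv2.imread('pics/top0.png');b=cv2.imread('pics/scene0.png')
cv2.imwrite('pics/topc.png',cv2.resize(a[170:330,320:500],None,fx=4.4,fy=3.7*4.4/4.4,interpolation=2)[:600])
cv2.imwrite('pics/scenec.png',cv2.resize(b[140:270,180:360],None,fx=4.4,fy=4.4,interpolation=2))
cv2.imwrite('pics/topm.png',cv2.resize(a[80:240,130:330],None,fx=3.7,fy=3.7,interpolation=2))
```

```text
(no output)
```

View crops.

The top picture shows the black wing screw at (406,249) and the round pin at (461,251), both in the rack. The look-alikes are orange at (427,202) and purple at (348,237), (362,302) and (412,302). The boss is at (184,189). I choose the black screw at (406,249) and will check it in a close crop.

View pics/topc.png

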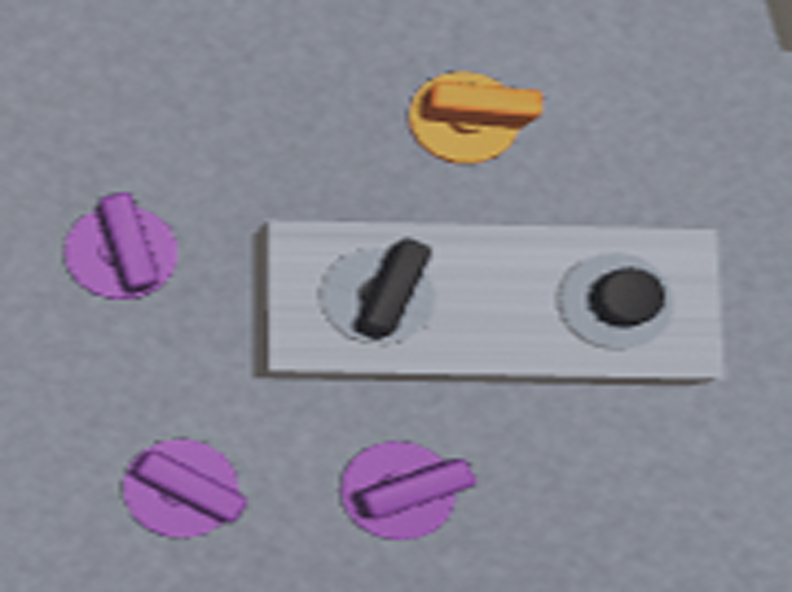

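View pics/scenec.png

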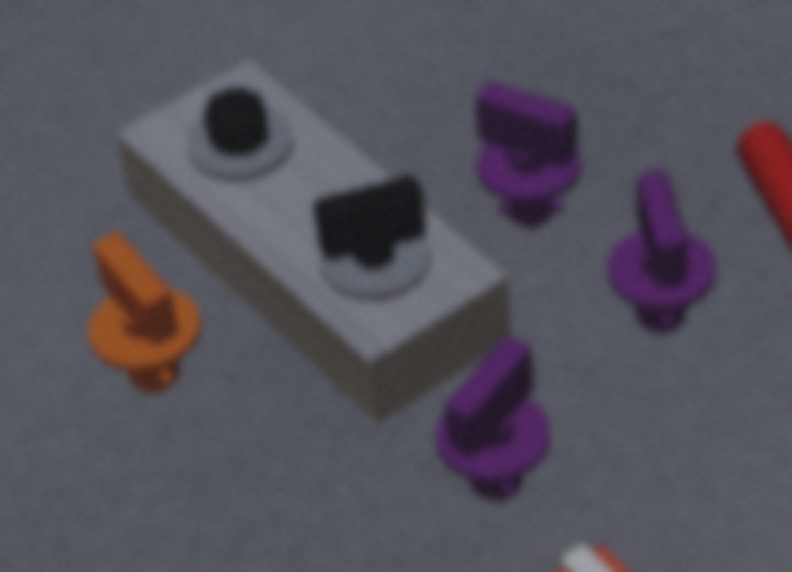

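View pics/topm.png

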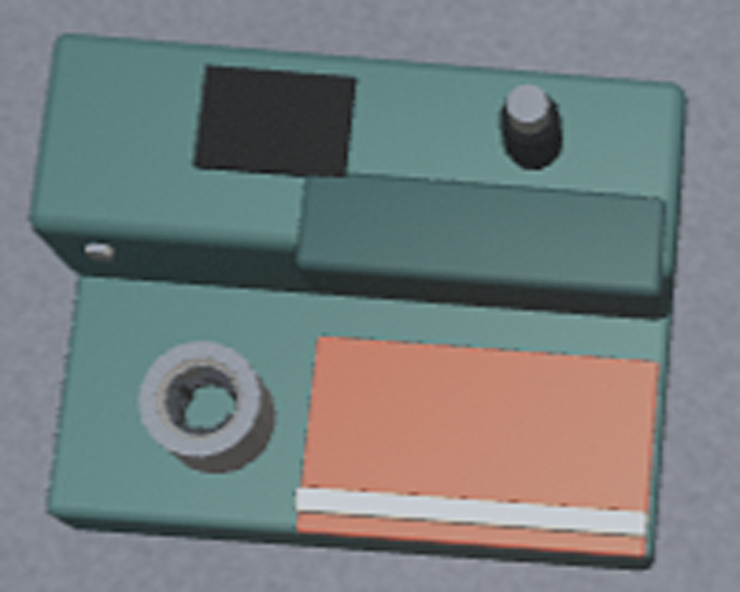

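The crops confirm it: the black wing handle sits in the left hole and the round-knobbed pin in the right. The boss ring is clear at about (184,188). Next I measure by fitting the known shapes to the masks.

```bash
cat > h.py <<'E'
import numpy as np,cv2
from scipy.optimize import minimize
def proj(c,P):
    P=np.atleast_2d(P);T=np.array(c["world_to_cam"]);q=P@T[:3,:3].T+T[:3,3]
    q=q@np.array(c["mtx"]).T;return q[:,:2]/q[:,2:]
def ray(c,uv,z):
    T=np.array(c["world_to_cam"]);R,t=T[:3,:3],T[:3,3]
    d=R.T@np.linalg.solve(np.array(c["mtx"]),[uv[0],uv[1],1.]);o=-R.T@t
    return o+d*(z-o[2])/d[2]
def hullmask(c,P,S=8,shape=(480,640),roi=None):
    x0,y0,x1,y1=roi
    uv=(proj(c,P)-[x0,y0]+.5)*S
    m=np.zeros(((y1-y0)*S,(x1-x0)*S),np.uint8)
    cv2.fillConvexPoly(m,cv2.convexHull(np.round(uv).astype(np.int32)),255)
    return cv2.resize(m,(x1-x0,y1-y0),interpolation=cv2.INTER_AREA)/255.
def box(x,y,yaw,z0,z1,L=46,W=14):
    c,s=np.cos(yaw),np.sin(yaw)
    return np.array([[x+c*a-s*b,y+s*a+c*b,z] for a in(-L/2,L/2) for b in(-W/2,W/2) for z in(z0,z1)])
def circ(x,y,z,r,n=60):
    t=np.linspace(0,2*np.pi,n,endpoint=False);return np.c_[x+r*np.cos(t),y+r*np.sin(t),np.full(n,z)]
E
cat > m.py <<'E'
from cell import r,camera,finder
from h import *
cs={n:camera(n) for n in("scene","top")}
g0=None
rois={"top":(390,225,430,270),"scene":(240,170,285,215)}
dark={}
for n,c in cs.items():
    x0,y0,x1,y1=rois[n];g=c["image"][y0:y1,x0:x1].astype(float).max(2)
    lo,hi=np.percentile(g,3),np.percentile(g,70)
    dark[n]=np.clip((hi-g-0.15*(hi-lo))/(.7*(hi-lo)),0,1); print(n,lo,hi)
ini=ray(cs["top"],(407,249),66.5)
def cost(p,ns):
    return sum(((hullmask(cs[n],box(p[0],p[1],p[2],52.5,80.5),roi=rois[n])-dark[n])**2).sum() for n in ns)
for ns in(("top",),("scene",),("top","scene")):
    best=min((minimize(cost,[*ini[:2],y],args=(ns,),method="Nelder-Mead",options=dict(initial_simplex=np.array([ini[0],ini[1],y])+np.array([[0,0,0],[6,0,0],[0,6,0],[0,0,.4]]))) for y in(-1,-.5,0,.5,1,1.5)),key=lambda o:o.fun)
    print(ns,best.x,best.fun)
# boss
im=cs["top"]["image"]
ini=ray(cs["top"],(184,188),75);print("boss ini",ini)
broi={"top":(160,160,215,220),"scene":(345,330,410,400)}
gm={}
for n,c in cs.items():
    x0,y0,x1,y1=broi[n];a=c["image"][y0:y1,x0:x1].astype(float)
    gm[n]=a[...,1]-a[...,0]   # green minus red : ~0 on steel
def edge(c,m,roi,P,k):
    # mean of gradient sampling across contour : steel inside vs outside
    pass
def bc(p,ns):
    t=0
    for n in ns:
        c=cs[n];g=c["image"].astype(np.float32).mean(2) 
        def samp(rr):
            uv=proj(c,circ(p[0],p[1],75,rr)).astype(np.float32)
            return cv2.remap(g,uv[:,0].reshape(1,-1),uv[:,1].reshape(1,-1),cv2.INTER_LINEAR)
        mid=samp(23.5);t+=-mid.mean()+.5*samp(15).mean()+.5*samp(31).mean()+ .5*mid.std()
    return t
for ns in(("top",),("scene",),("top","scene")):
    o=minimize(bc,ini[:2],args=(ns,),method="Nelder-Mead",options=dict(initial_simplex=ini[:2]+np.array([[-3,-3],[5,0],[0,5]])));print(ns,o.x,o.fun)
# sealer yaw irrelevant; check table
for n,c in cs.items():
    for d in finder.search_frame(c,"pin")[:1]: print(n,"pin",d)
E
python3 m.py
```

```text
scene 26.0 123.0
top 44.0 176.0
('top',) [ 4.93517042e+02 -2.24789086e+02 -4.01142960e-01] 21.623051179311457
('scene',) [ 4.92620843e+02 -2.24025858e+02 -3.18310466e-01] 91.5387659304843
('top', 'scene') [ 4.93257947e+02 -2.24421657e+02 -3.94054938e-01] 116.6371081492319
boss ini [589.5614882 172.1418363  75.       ]
('top',) [589.86748427 171.92557439] -59.44205856323242
('scene',) [590.05520937 172.21105909] -43.73361587524414
('top', 'scene') [589.83899433 172.06633736] -103.0967025756836
scene pin {'box': [220.2, 160.4, 26.0, 24.3], 'confidence': 0.56}
top pin {'box': [445.9, 239.8, 29.7, 26.3], 'confidence': 0.96}
```

Both views agree to about 1 mm:

| Point | x, y (mm) | Notes |
|---|---|---|
| Handle | (493.3, -224.5) | yaw about -0.40, 90° to the jaw line |
| Boss | (589.9, 172.0) | |

I'll write a helper that works out the shift to a target pose.

```bash
cat > go.py <<'E'
import sys
from cell import r
import numpy as np
from scipy.spatial.transform import Rotation as R
def go(x,y,z,yaw):
    s=r.observe();p=np.array(s['tool_pos']);q=np.array(s['orientation']);A=R.from_quat(q[[1,2,3,0]])
    M=A.as_matrix()
    B=R.from_matrix(np.array([[np.cos(yaw),np.sin(yaw),0],[np.sin(yaw),-np.cos(yaw),0],[0,0,-1]]).T.reshape(3,3).T if False else np.c_[[np.cos(yaw),np.sin(yaw),0],[np.sin(yaw),-np.cos(yaw),0],[0,0,-1]])
    d=M.T@(np.array([x,y,z])-p)/250; w=(A.inv()*B).as_rotvec()/np.radians(60)
    print("t %.2f pos %s yaw %.3f q %s F %s T %s op %.3f"%(s['time'],np.round(p,1),np.arctan2(M[1,0],M[0,0]),np.round(s['joint_pos'],2),np.round(s['contact_force'],1),np.round(s['wrist_torque'],2),s['opening']))
    print("shift",np.round(d,4),"turn",np.round(w,4))
if __name__=="__main__": go(*map(float,sys.argv[1:5]))
E
python3 go.py 493.3 -224.5 150 -0.40
```

```text
t 0.80 pos [ 223.  -583.9  238.8] yaw 0.365 q [ 1.24  0.69 -0.19  1.57  0.16  0.9  -0.22] F [ 0.4 -0.1  0.4] T [-0.04 -0.03  0.03] op 1.000
shift [ 1.5229 -0.9572  0.355 ] turn [ 1.000e-04 -0.000e+00  7.303e-01]
```

```bash
python3 -m handwheel '[[0.95,-0.6,0,0,0,0.45,0],[0.95,-0.6,0,0,0,0.45,0],[0.95,-0.6,0,0,0,0.45,0],[0.95,-0.6,0,0,0,0.45,0],[0.95,-0.6,0,0,0,0.45,0],[0.95,-0.6,0,0,0,0.45,0],[0.95,-0.6,0,0,0,0.45,0],[0.95,-0.6,0,0,0,0.45,0]]'; python3 go.py 493.3 -224.5 150 -0.40
```

```text
time: 1.47
tool_pos: [397.2, -351.6, 238.9]
orientation: [-0.002, 0.999, -0.047, 0.002]
contact_force: [0.1, 0.9, 0.3]
opening: 0.499
t 1.47 pos [ 397.2 -351.6  238.9] yaw -0.094 q [ 0.67  0.56 -0.04  1.85  0.02  0.72 -1.05] F [0.1 0.9 0.3] T [ 0.06 -0.01  0.01] op 0.499
shift [ 0.3337 -0.5407  0.3593] turn [-0.0048 -0.0024  0.2923]
```

```bash
python3 -m handwheel '[[0.334,-0.541,0.3,0,0,0.292,0],[0.334,-0.541,0.3,0,0,0.292,0],[0.334,-0.541,0.3,0,0,0.292,0],[0.334,-0.541,0.3,0,0,0.292,0],[0.334,-0.541,0.359,0,0,0.292,0],[0.334,-0.541,0.359,0,0,0.292,0],[0.334,-0.541,0.359,-0.005,-0.002,0.292,0]]'; python3 go.py 493.3 -224.5 50.5 -0.40
```

```text
time: 2.05
tool_pos: [492.9, -224.1, 149.2]
orientation: [0.0, 0.98, -0.198, -0.001]
contact_force: [-1.4, -1.9, 0.1]
opening: 0.499
t 2.05 pos [ 492.9 -224.1  149.2] yaw -0.398 q [ 0.3   0.71  0.07  1.91 -0.09  0.52 -1.54] F [-1.4 -1.9  0.1] T [ 0.05  0.07 -0.  ] op 0.499
shift [0.0027 0.0006 0.3949] turn [0.0007 0.0017 0.0018]
```

Run:
```python
from cell import r,camera,finder
import cv2
a=camera("top")["image"];b=camera("scene")["image"]
o=cv2.hconcat([cv2.resize(a[180:330,320:500],(400,333)),cv2.resize(b[100:250,180:360],(400,333))])
cv2.imwrite('pics/p1.png',o[:,:,::-1])
```

```text
(no output)
```

View pics/p1.png

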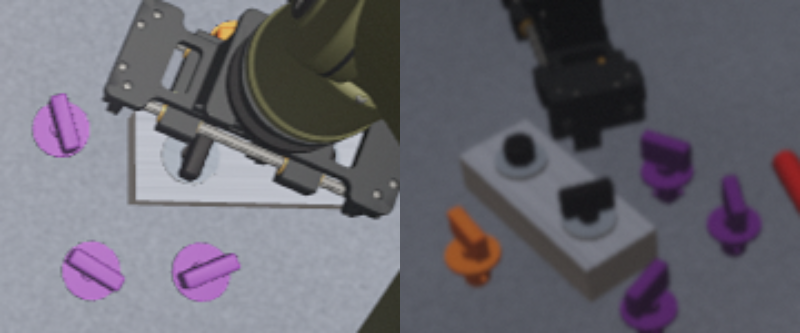

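Run:
```python
from cell import r,camera
from h import *
for n in("top","scene"):
    c=camera(n)
    a=c["image"][:,:,::-1].copy()
    for z,col in((149,(0,0,255)),(66.5,(0,255,0))):
        uv=proj(c,[493,-224.3,z])[0];print(n,z,uv);cv2.circle(a,tuple(np.round(uv*16).astype(int).tolist()),24,col,-1,cv2.LINE_AA,4)
    for k in(-40,40):
        uv=proj(c,[493+k*np.cos(1.17),-224.3+k*np.sin(1.17),149])[0];cv2.circle(a,tuple(np.round(uv*16).astype(int).tolist()),20,(255,255,0),-1,cv2.LINE_AA,4)
    u=(350,150) if n=="top" else(180,80)
    cv2.imwrite(f'pics/p2{n}.png',cv2.resize(a[u[1]:u[1]+150,u[0]:u[0]+200],None,fx=4,fy=4))
```

```text
top 149 [419.8923723  240.43999056]
top 66.5 [407.8654085  248.01226911]
scene 149 [259.79447018 156.1208799 ]
scene 66.5 [263.71052237 189.70394332]
```

View pics/p2top.png

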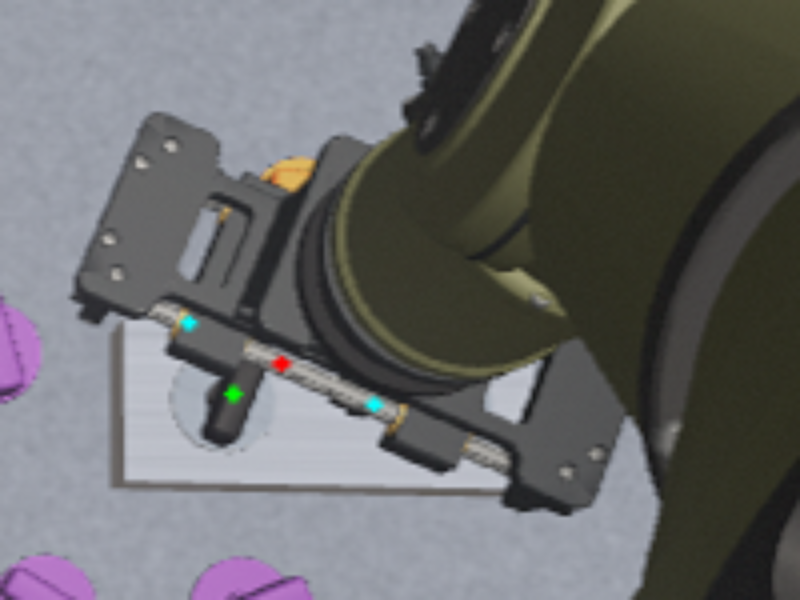

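View pics/p2scene.png

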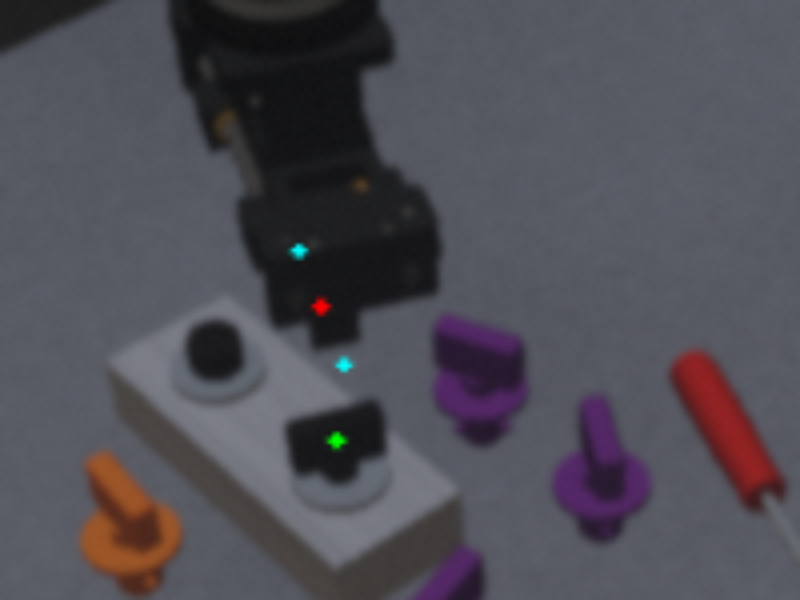

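The projected TCP (red) and handle (green) agree with both pictures: the fingers hang over the handle. Descend.

```bash
python3 -m handwheel '[[0.0027,0.0006,0.1,0,0,0,0],[0.0027,0.0006,0.18,0,0,0,0],[0.0027,0.0006,0.25,0,0,0,0],[0.0027,0.0006,0.31,0,0,0,0],[0.0027,0.0006,0.36,0,0,0,0],[0.0027,0.0006,0.385,0,0,0,0],[0.0027,0.0006,0.395,0,0,0,0],[0.0027,0.0006,0.395,0,0,0,0]]'; python3 go.py 493.3 -224.5 50.5 -0.40
python3 - <<'E'
from cell import r,camera
import cv2
a=camera("top")["image"];b=camera("scene")["image"]
o=cv2.hconcat([cv2.resize(a[200:300,350:470],(400,333)),cv2.resize(b[130:230,200:320],(400,333))])
cv2.imwrite('pics/p3.png',o[:,:,::-1])
E
```

```text
time: 2.92
tool_pos: [493.4, -228.2, 52.6]
orientation: [0.001, 0.98, -0.201, 0.001]
contact_force: [0.2, -0.4, 0.1]
opening: 0.499
t 2.92 pos [ 493.4 -228.2   52.6] yaw -0.404 q [ 0.32  0.88  0.04  1.95 -0.1   0.31 -1.53] F [ 0.2 -0.4  0.1] T [ 0.09  0.03 -0.01] op 0.499
shift [-0.0064 -0.0136  0.0085] turn [ 0.0016 -0.0025 -0.0039]
```

View pics/p3.png

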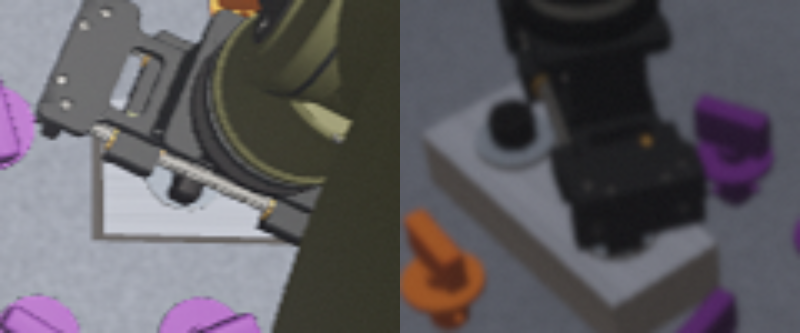

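The fingers straddle the wing, but the TCP is 4 mm off in y. I'll correct that, then close.

```bash
python3 -m handwheel '[[-0.0064,-0.0136,0.0085,0,0,-0.004,0],[-0.0064,-0.0136,0.0085,0,0,-0.004,0],[-0.0064,-0.0136,0.0085,0,0,-0.004,0]]'; python3 go.py 493.3 -224.5 50.5 -0.40
```

```text
time: 3.27
tool_pos: [494.1, -223.9, 51.5]
orientation: [0.001, 0.98, -0.198, 0.002]
contact_force: [0.3, -0.6, -0.0]
opening: 0.497
t 3.27 pos [ 494.1 -223.9   51.5] yaw -0.399 q [ 0.31  0.88  0.04  1.95 -0.1   0.3  -1.53] F [ 0.3 -0.6 -0. ] T [0.12 0.03 0.01] op 0.497
shift [-0.0022  0.0035  0.004 ] turn [ 0.0012 -0.0042  0.0013]
```

```bash
python3 -m handwheel '[[-0.002,0.003,0.004,0,0,0,0.4],[-0.002,0.003,0.004,0,0,0,0.7],[-0.002,0.003,0.004,0,0,0,1],[-0.002,0.003,0.004,0,0,0,1],[-0.002,0.003,0.004,0,0,0,1],[-0.002,0.003,0.004,0,0,0,1]]'; python3 go.py 493.3 -224.5 130 -0.40
```

```text
time: 3.77
tool_pos: [493.3, -224.7, 50.5]
orientation: [0.001, 0.98, -0.198, 0.002]
contact_force: [-0.4, -0.3, -0.0]
opening: 0.172
t 3.77 pos [ 493.3 -224.7   50.5] yaw -0.399 q [ 0.32  0.88  0.04  1.96 -0.1   0.3  -1.53] F [-0.4 -0.3 -0. ] T [-0.09  0.1   0.03] op 0.172
shift [ 0.0012 -0.0004 -0.318 ] turn [ 0.0016 -0.0041  0.001 ]
```

Opening is 0.172, about 15 mm, which fits the 14 mm bar. Lift.

```bash
python3 -m handwheel '[[0,0,-0.03,0,0,0,1],[0,0,-0.1,0,0,0,1],[0,0,-0.2,0,0,0,1],[0,0,-0.32,0,0,0,1],[0,0,-0.42,0,0,0,1],[0,0,-0.5,0,0,0,1],[0,0,-0.54,0,0,0,1],[0,0,-0.54,0,0,0,1]]'; python3 go.py 589.9 172 160 1.5
python3 - <<'E'
from cell import r,camera
import cv2
a=camera("top")["image"];b=camera("scene")["image"]
o=cv2.hconcat([cv2.resize(a[180:300,350:494],(400,333)),cv2.resize(b[70:230,170:362],(400,333))])
cv2.imwrite('pics/p4.png',o[:,:,::-1])
E
```

```text
time: 4.43
tool_pos: [493.9, -224.7, 187.7]
orientation: [0.002, 0.98, -0.198, 0.004]
contact_force: [-0.2, -0.2, -2.7]
opening: 0.175
t 4.43 pos [ 493.9 -224.7  187.7] yaw -0.399 q [ 0.29  0.65  0.08  1.89 -0.09  0.6  -1.54] F [-0.2 -0.2 -2.7] T [0.02 0.03 0.06] op 0.175
shift [-0.2635 -1.6113  0.1064] turn [ 0.0087 -0.0044 -1.8133]
```

View pics/p4.png

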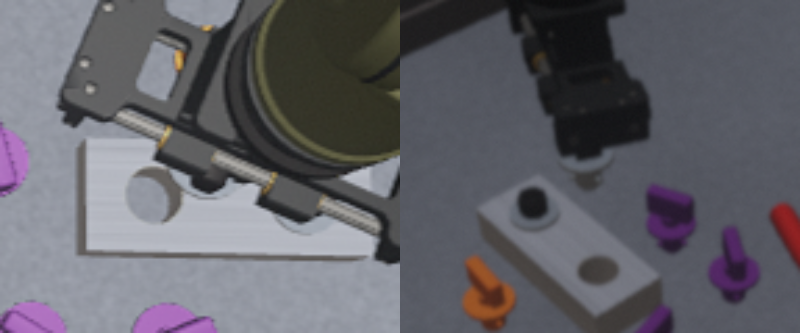

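The screw hangs straight in the fingers, its hole is empty and the pin is untouched. Carry it toward the boss while turning counter-clockwise.

```bash
python3 -m handwheel '[[-0.02,-0.12,0,0,0,-0.1,1],[-0.05,-0.28,0,0,0,-0.2,1],[-0.08,-0.44,0,0,0,-0.3,1],[-0.1,-0.6,0,0,0,-0.4,1],[-0.13,-0.76,0,0,0,-0.5,1],[-0.15,-0.9,0,0,0,-0.6,1],[-0.16,-0.98,0,0,0,-0.7,1],[-0.16,-1,0,0,0,-0.8,1],[-0.16,-1,0,0,0,-0.9,1],[-0.16,-1,0,0,0,-0.96,1],[-0.16,-1,0,0,0,-0.96,1]]'; python3 go.py 589.9 172 160 1.5
```

```text
time: 5.45
tool_pos: [551.4, 22.2, 182.6]
orientation: [0.001, 0.954, 0.3, -0.001]
contact_force: [0.3, -0.1, -2.3]
opening: 0.174
t 5.45 pos [551.4  22.2 182.6] yaw 0.609 q [-0.03  0.67 -0.15  1.85  0.16  0.64 -1.24] F [ 0.3 -0.1 -2.3] T [-0.02 -0.06  0.03] op 0.174
shift [ 0.4693 -0.4036  0.0888] turn [ 1.000e-04  2.700e-03 -8.511e-01]
```

```bash
python3 -m handwheel '[[0.08,-0.07,0,0,0,-0.1,1],[0.16,-0.14,0,0,0,-0.2,1],[0.25,-0.21,0,0,0,-0.3,1],[0.33,-0.28,0,0,0,-0.4,1],[0.4,-0.35,0,0,0,-0.5,1],[0.45,-0.39,0,0,0,-0.6,1],[0.469,-0.404,0,0,0,-0.7,1],[0.469,-0.404,0,0,0,-0.8,1],[0.469,-0.404,0.05,0,0.003,-0.851,1],[0.469,-0.404,0.08,0,0.003,-0.851,1],[0.469,-0.404,0.08,0,0.003,-0.851,1]]'; python3 go.py 589.9 172 160 1.5
python3 - <<'E'
from cell import r,camera
from h import *
s=r.observe();p=np.array(s['tool_pos'])
for n in("top","scene"):
    c=camera(n);a=c["image"];cv2.imwrite(f'pics/p5{n}_raw.png',a[:,:,::-1])
    u=proj(c,[589.9,172,100])[0].astype(int)-[60,45]
    b=cv2.resize(a[u[1]:u[1]+100,u[0]:u[0]+130,::-1],None,fx=6,fy=6,interpolation=2);
    for z,rr,col in((p[2]-41+35,24,(0,255,0)),(p[2]-41,11,(0,255,255)),(75,28,(0,0,255))):
        x,y=(p[:2] if z>76 else (589.9,172))
        uv=(proj(c,circ(x,y,z,rr))-u+.5)*6
        cv2.polylines(b,[np.round(uv).astype(np.int32)],True,col,1)
    cv2.imwrite(f'pics/p5{n}.png',b)
E
```

```text
time: 6.37
tool_pos: [587.8, 170.7, 159.2]
orientation: [-0.001, 0.733, 0.68, -0.003]
contact_force: [-1.2, -0.7, -1.3]
opening: 0.171
t 6.37 pos [587.8 170.7 159.2] yaw 1.497 q [-0.15  0.79 -0.37  1.67  0.39  0.76 -0.78] F [-1.2 -0.7 -1.3] T [-0.04 -0.09  0.  ] op 0.171
shift [ 0.0057  0.0078 -0.0032] turn [-0.0051  0.0023 -0.0032]
```

View pics/p5top.png

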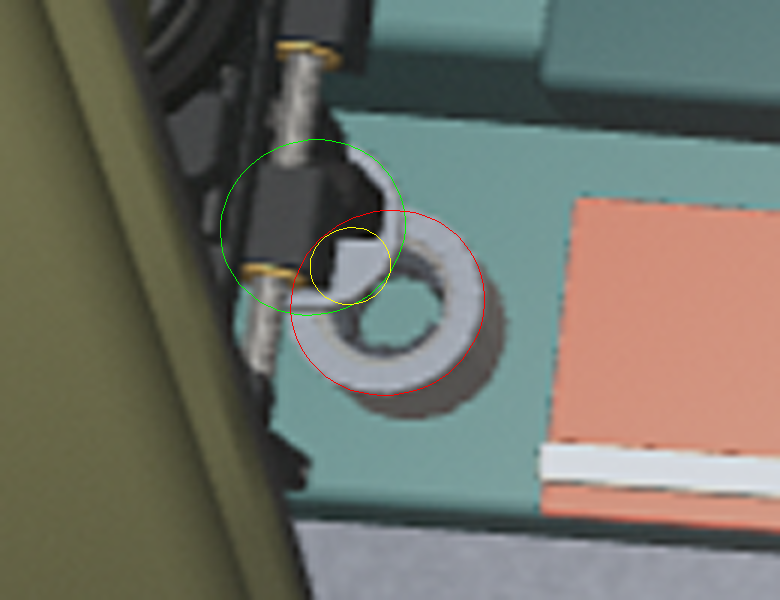

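View pics/p5scene.png

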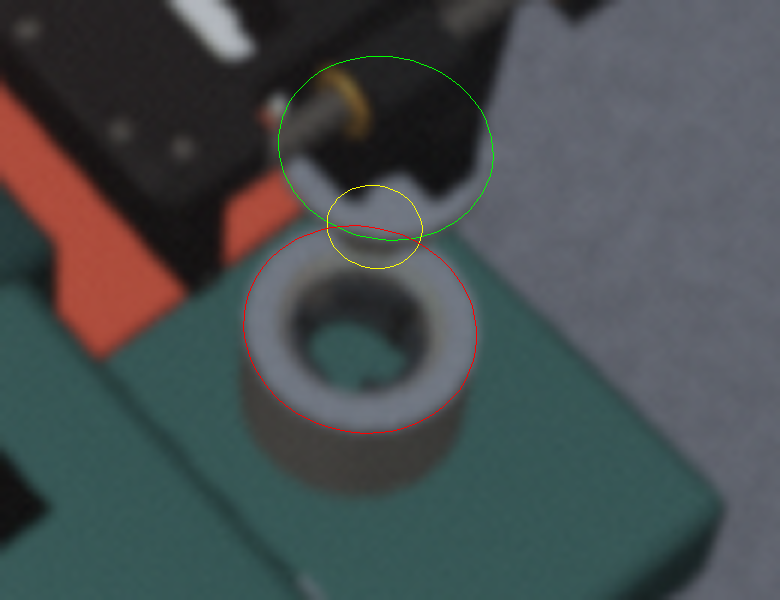

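The flange and shank outlines predicted from the TCP match the pictures to about 1 px, and the boss ring matches its fit. I'll centre it and lower to just above the mouth.

```bash
python3 -m handwheel '[[0.0057,0.0078,0.02,-0.005,0.002,-0.003,1],[0.0057,0.0078,0.06,-0.005,0.002,-0.003,1],[0.0057,0.0078,0.1,-0.005,0.002,-0.003,1],[0.0057,0.0078,0.13,-0.005,0.002,-0.003,1],[0.0057,0.0078,0.145,-0.005,0.002,-0.003,1],[0.0057,0.0078,0.145,-0.005,0.002,-0.003,1]]'; python3 go.py 589.9 172 112 1.5
python3 - <<'E'
from cell import r,camera
from h import *
s=r.observe();p=np.array(s['tool_pos'])
for n in("top","scene"):
    c=camera(n);a=c["image"]
    u=proj(c,[589.9,172,100])[0].astype(int)-[60,45]
    b=cv2.resize(a[u[1]:u[1]+100,u[0]:u[0]+130,::-1],None,fx=6,fy=6,interpolation=2);
    for z,rr,col in((p[2]-41+35,24,(0,255,0)),(p[2]-41+30.5,24,(0,255,0)),(75,28,(0,0,255))):
        x,y=(p[:2] if z>76 else (589.9,172))
        uv=(proj(c,circ(x,y,z,rr))-u+.5)*6
        cv2.polylines(b,[np.round(uv).astype(np.int32)],True,col,1)
    cv2.imwrite(f'pics/p6{n}.png',b)
E
```

```text
time: 6.97
tool_pos: [590.3, 172.4, 123.5]
orientation: [0.0, 0.731, 0.682, 0.0]
contact_force: [-0.6, -0.3, -1.9]
opening: 0.172
t 6.97 pos [590.3 172.4 123.5] yaw 1.501 q [-0.16  0.84 -0.35  1.69  0.42  0.69 -0.8 ] F [-0.6 -0.3 -1.9] T [-0.02 -0.05  0.01] op 0.172
shift [-0.0019 -0.0014  0.0459] turn [ 0.001  -0.0002  0.0006]
```

View pics/p6top.png

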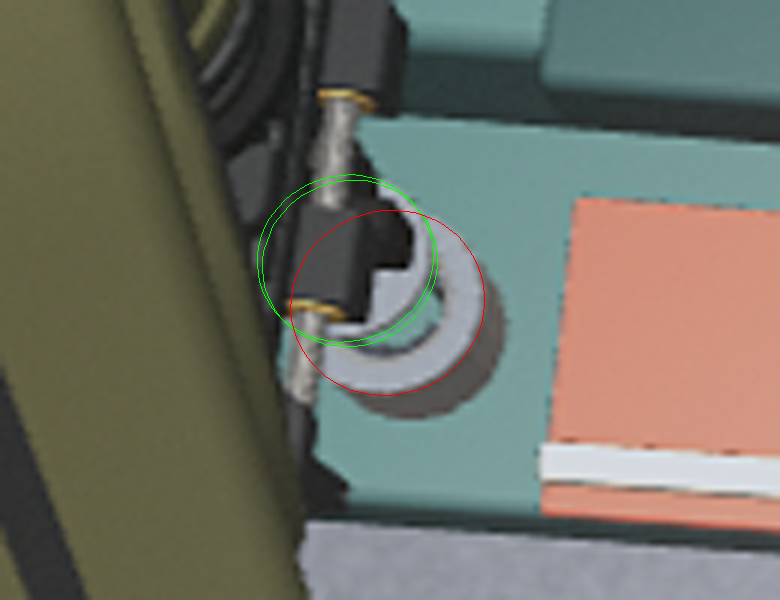

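View pics/p6scene.png

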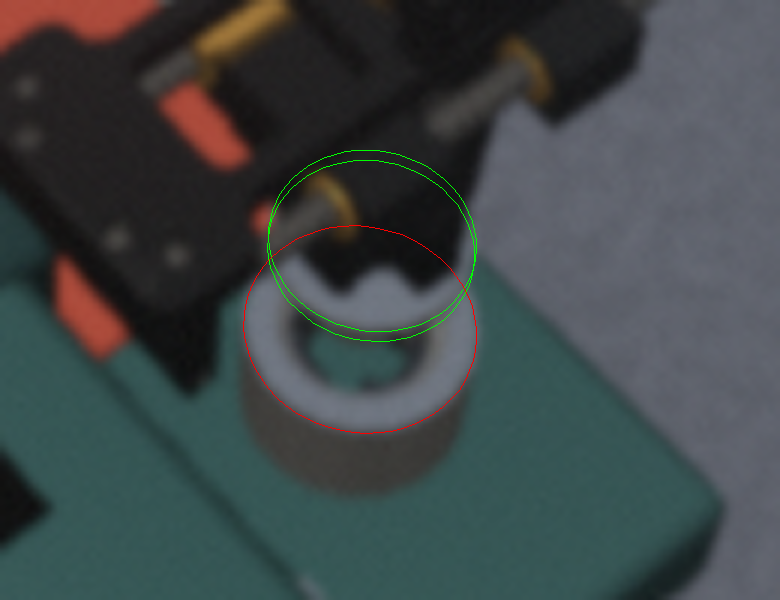

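It is centred within about 1 mm. Lower gently into the mouth and check the force.

```bash
python3 -m handwheel '[[-0.002,-0.0015,0.012,0,0,0,1],[-0.002,-0.0015,0.024,0,0,0,1],[-0.002,-0.0015,0.036,0,0,0,1],[-0.002,-0.0015,0.048,0,0,0,1],[-0.002,-0.0015,0.06,0,0,0,1],[-0.002,-0.0015,0.06,0,0,0,1]]'; python3 go.py 589.9 172 98 1.5
```

```text
time: 7.57
tool_pos: [590.3, 172.2, 109.0]
orientation: [0.0, 0.731, 0.682, 0.001]
contact_force: [-0.0, -0.2, -1.5]
opening: 0.174
t 7.57 pos [590.3 172.2 109. ] yaw 1.501 q [-0.17  0.86 -0.34  1.7   0.43  0.66 -0.81] F [-0.  -0.2 -1.5] T [-0.08 -0.04 -0.03] op 0.174
shift [-0.001  -0.0017  0.0441] turn [ 0.0019 -0.0007  0.0006]
```

```bash
python3 -m handwheel '[[-0.001,-0.0015,0.006,0,0,0,1],[-0.001,-0.0015,0.012,0,0,0,1],[-0.001,-0.0015,0.018,0,0,0,1],[-0.001,-0.0015,0.024,0,0,0,1]]'; python3 -m handwheel '[[0,0,0.006,0,0,0,1],[0,0,0.012,0,0,0,1],[0,0,0.012,0,0,0,1]]'; python3 go.py 589.9 172 98 1.5
```

```text
time: 7.9
tool_pos: [590.0, 172.0, 102.9]
orientation: [0.001, 0.731, 0.682, 0.001]
contact_force: [0.3, 0.8, -2.7]
opening: 0.177
time: 8.15
tool_pos: [589.8, 171.9, 99.6]
orientation: [0.0, 0.731, 0.682, 0.001]
contact_force: [0.5, -0.8, -1.6]
opening: 0.177
t 8.15 pos [589.8 171.9  99.6] yaw 1.501 q [-0.17  0.87 -0.33  1.7   0.43  0.64 -0.82] F [ 0.5 -0.8 -1.6] T [-0.03 -0.04  0.02] op 0.177
shift [0.0002 0.0003 0.0064] turn [ 0.0016 -0.0006  0.0006]
```

```bash
python3 -m handwheel '[[0,0,0.004,0,0,0,1],[0,0,0.008,0,0,0,1],[0,0,0.008,0,0,0,1]]'; python3 go.py 589.9 172 98 1.5;python3 -m handwheel '[[0,0,0.004,0,0,0,1],[0,0,0.006,0,0,0,1],[0,0,0.006,0,0,0,1]]'; python3 go.py 589.9 172 98 1.5
```

```text
time: 8.4
tool_pos: [590.0, 172.1, 97.9]
orientation: [0.001, 0.731, 0.682, 0.001]
contact_force: [-0.5, -0.2, 1.4]
opening: 0.172
t 8.40 pos [590.  172.1  97.9] yaw 1.501 q [-0.17  0.87 -0.33  1.7   0.44  0.63 -0.82] F [-0.5 -0.2  1.4] T [-0.12  0.06 -0.  ] op 0.172
shift [-0.0002 -0.0002 -0.0004] turn [ 0.002  -0.0007  0.0006]
time: 8.65
tool_pos: [590.2, 172.2, 97.6]
orientation: [0.001, 0.731, 0.682, 0.001]
contact_force: [-2.4, -0.5, 8.3]
opening: 0.176
t 8.65 pos [590.2 172.2  97.6] yaw 1.501 q [-0.18  0.88 -0.33  1.7   0.44  0.63 -0.82] F [-2.4 -0.5  8.3] T [-0.28  0.38  0.06] op 0.176
shift [-0.0007 -0.001  -0.0017] turn [ 0.0028 -0.0007  0.0005]
```

Contact at TCP z 97.7: lugs on the thread tops, against a predicted 98. Now turn counter-clockwise (negative about the tool z) under a light press.

```bash
python3 -m handwheel '[[-0.0007,-0.001,0.006,0.003,0,-0.06,1],[-0.0007,-0.001,0.006,0.003,0,-0.12,1],[-0.0007,-0.001,0.006,0.003,0,-0.18,1],[-0.0007,-0.001,0.006,0.003,0,-0.24,1]]'; python3 go.py 589.9 172 98 1.75
```

```text
time: 8.98
tool_pos: [590.4, 171.9, 97.5]
orientation: [0.0, 0.639, 0.769, 0.001]
contact_force: [-2.4, -2.1, 10.7]
opening: 0.176
t 8.98 pos [590.4 171.9  97.5] yaw 1.754 q [-0.14  0.89 -0.4   1.7   0.51  0.66 -0.63] F [-2.4 -2.1 10.7] T [-0.33  0.49 -0.16] op 0.176
shift [ 0.0007 -0.0021 -0.002 ] turn [0.0013 0.0001 0.0039]
```

```bash
python3 -m handwheel '[[0.0007,-0.002,0.006,0.001,0,-0.06,1],[0.0007,-0.002,0.006,0.001,0,-0.12,1],[0.0007,-0.002,0.006,0.001,0,-0.18,1],[0.0007,-0.002,0.006,0.001,0,-0.24,1]]'; python3 go.py 589.9 172 98 2.0
```

```text
time: 9.32
tool_pos: [590.3, 171.8, 97.4]
orientation: [0.001, 0.537, 0.843, 0.0]
contact_force: [-2.7, -1.0, 10.5]
opening: 0.176
t 9.32 pos [590.3 171.8  97.4] yaw 2.007 q [-0.1   0.9  -0.47  1.7   0.59  0.69 -0.44] F [-2.7 -1.  10.5] T [-0.4   0.55 -0.19] op 0.176
shift [ 0.0013 -0.0011 -0.0022] turn [0.0012 0.0011 0.0071]
```

```bash
python3 -m handwheel '[[0.001,-0.001,0.006,0.001,0,-0.06,1],[0.001,-0.001,0.006,0.001,0,-0.12,1],[0.001,-0.001,0.006,0.001,0,-0.18,1],[0.001,-0.001,0.006,0.001,0,-0.24,1]]'; python3 go.py 589.9 172 98 2.25
```

```text
time: 9.65
tool_pos: [590.1, 171.5, 97.4]
orientation: [0.001, 0.426, 0.905, -0.001]
contact_force: [-4.1, -2.2, 9.2]
opening: 0.177
t 9.65 pos [590.1 171.5  97.4] yaw 2.261 q [-0.07  0.91 -0.53  1.7   0.65  0.72 -0.25] F [-4.1 -2.2  9.2] T [-0.51  0.74 -0.14] op 0.177
shift [ 0.0019  0.0008 -0.0024] turn [-0.0002  0.0025  0.0103]
```

```bash
python3 -m handwheel '[[0.001,0.001,0.006,0,0.001,-0.06,1],[0.001,0.001,0.006,0,0.001,-0.12,1],[0.001,0.001,0.006,0,0.001,-0.18,1],[0.001,0.001,0.006,0,0.001,-0.24,1]]'; python3 go.py 589.9 172 98 2.5
```

```text
time: 9.98
tool_pos: [590.2, 171.7, 95.9]
orientation: [0.001, 0.308, 0.951, -0.001]
contact_force: [0.1, 0.0, -0.8]
opening: 0.174
t 9.98 pos [590.2 171.7  95.9] yaw 2.515 q [-0.04  0.93 -0.6   1.69  0.72  0.75 -0.05] F [ 0.1  0.  -0.8] T [-0.04 -0.16  0.02] op 0.174
shift [ 0.0015  0.0003 -0.0085] turn [-0.0006  0.0015  0.0143]
```

The force fell from 9 N to about zero and z dropped to the target: the lugs are over the starts. Follow straight down without turning.

```bash
python3 -m handwheel '[[0,0,0.005,0,0,0,1],[0,0,0.01,0,0,0,1],[0,0,0.01,0,0,0,1]]'; python3 go.py 589.9 172 89 2.5; python3 -m handwheel '[[0,0,0.005,0,0,0,1],[0,0,0.01,0,0,0,1],[0,0,0.01,0,0,0,1]]'; python3 go.py 589.9 172 89 2.5
```

```text
time: 10.23
tool_pos: [590.0, 171.6, 92.9]
orientation: [0.0, 0.309, 0.951, -0.001]
contact_force: [-0.1, -0.3, -1.5]
opening: 0.172
t 10.23 pos [590.  171.6  92.9] yaw 2.513 q [-0.04  0.93 -0.59  1.7   0.72  0.75 -0.05] F [-0.1 -0.3 -1.5] T [-0.01 -0.09  0.05] op 0.172
shift [0.0014 0.0012 0.0157] turn [-0.0011  0.0013  0.0129]
time: 10.48
tool_pos: [589.8, 171.4, 90.0]
orientation: [0.0, 0.309, 0.951, -0.001]
contact_force: [-0.3, -0.3, -0.8]
opening: 0.176
t 10.48 pos [589.8 171.4  90. ] yaw 2.513 q [-0.04  0.93 -0.59  1.7   0.72  0.74 -0.05] F [-0.3 -0.3 -0.8] T [-0.02 -0.11 -0.02] op 0.176
shift [0.0011 0.0022 0.0041] turn [-0.0017  0.0012  0.0125]
```

```bash
python3 -m handwheel '[[0.001,0.001,0.004,0,0,0,1],[0.001,0.001,0.007,0,0,0,1],[0.001,0.001,0.007,0,0,0,1]]'; python3 go.py 589.9 172 89 2.5
```

```text
time: 10.73
tool_pos: [590.1, 171.8, 88.9]
orientation: [0.001, 0.309, 0.951, -0.001]
contact_force: [-1.4, -0.7, 3.4]
opening: 0.174
t 10.73 pos [590.1 171.8  88.9] yaw 2.513 q [-0.04  0.93 -0.59  1.7   0.73  0.74 -0.06] F [-1.4 -0.7  3.4] T [-0.26  0.06  0.02] op 0.174
shift [ 0.001   0.0003 -0.0004] turn [-0.0013  0.0019  0.0122]
```

Dropped: TCP z is 88.9, so the flange is about 3.7 mm above the face with light contact. Now drive clockwise, following the lead of 3.5 mm/rad.

```bash
python3 -m handwheel '[[0.0005,0,0.003,0,0,0.06,1],[0.0005,0,0.004,0,0,0.12,1],[0.0005,0,0.005,0,0,0.18,1],[0.0005,0,0.006,0,0,0.24,1]]'; python3 go.py 589.9 172 88 2.26;  python3 -m handwheel '[[0.0005,0,0.003,0,0,0.06,1],[0.0005,0,0.004,0,0,0.12,1],[0.0005,0,0.005,0,0,0.18,1],[0.0005,0,0.006,0,0,0.24,1]]'; python3 go.py 589.9 172 87 2.01
```

```text
time: 11.07
tool_pos: [589.9, 172.8, 88.2]
orientation: [0.001, 0.427, 0.904, -0.0]
contact_force: [-2.3, 0.0, 5.3]
opening: 0.176
t 11.07 pos [589.9 172.8  88.2] yaw 2.259 q [-0.07  0.92 -0.52  1.7   0.66  0.7  -0.26] F [-2.3  0.   5.3] T [0.02 0.32 0.06] op 0.176
shift [-0.0025 -0.0023  0.0007] turn [ 0.0004  0.0016 -0.001 ]
time: 11.4
tool_pos: [589.3, 173.3, 87.2]
orientation: [0.001, 0.538, 0.843, -0.0]
contact_force: [-2.9, 0.0, 5.0]
opening: 0.175
t 11.40 pos [589.3 173.3  87.2] yaw 2.005 q [-0.11  0.91 -0.46  1.7   0.6   0.67 -0.46] F [-2.9  0.   5. ] T [-0.13  0.38  0.06] op 0.175
shift [-0.0058 -0.0001  0.001 ] turn [ 0.0004  0.0011 -0.0047]
```

```bash
python3 -m handwheel '[[-0.004,0,0.004,0,0,0.06,1],[-0.004,0,0.005,0,0,0.12,1],[-0.004,0,0.006,0,0,0.18,1],[-0.004,0,0.0065,0,0,0.24,1]]'; python3 go.py 589.9 172 86.5 1.75
```

```text
time: 11.73
tool_pos: [589.6, 173.3, 86.4]
orientation: [0.0, 0.641, 0.768, 0.0]
contact_force: [-1.3, 0.4, 4.6]
opening: 0.175
t 11.73 pos [589.6 173.3  86.4] yaw 1.751 q [-0.14  0.9  -0.39  1.71  0.52  0.64 -0.65] F [-1.3  0.4  4.6] T [ 0.01  0.26 -0.02] op 0.175
shift [-0.0052  0.0004 -0.0005] turn [0.0011 0.0001 0.0012]
```

```bash
python3 -m handwheel '[[-0.002,0,0.004,0,0,0.06,1],[-0.002,0,0.005,0,0,0.12,1],[-0.002,0,0.006,0,0,0.18,1],[-0.002,0,0.0065,0,0,0.24,1]]'; python3 go.py 589.9 172 85.5 1.5
```

```text
time: 12.07
tool_pos: [589.6, 173.3, 85.6]
orientation: [0.0, 0.733, 0.681, 0.001]
contact_force: [-1.1, -1.3, 6.0]
opening: 0.179
t 12.07 pos [589.6 173.3  85.6] yaw 1.498 q [-0.18  0.89 -0.32  1.71  0.45  0.61 -0.84] F [-1.1 -1.3  6. ] T [-0.14  0.41  0.11] op 0.179
shift [-0.005   0.0016  0.0005] turn [ 0.0016 -0.0006 -0.0023]
```

```bash
python3 -m handwheel '[[-0.003,0,0.003,0,0,0.05,1],[-0.003,0,0.004,0,0,0.1,1],[-0.003,0,0.005,0,0,0.12,1]]'; python3 go.py 589.9 172 85.5 1.37
```

```text
time: 12.32
tool_pos: [589.9, 173.2, 85.6]
orientation: [0.001, 0.774, 0.633, 0.002]
contact_force: [-3.0, -0.2, 9.5]
opening: 0.175
t 12.32 pos [589.9 173.2  85.6] yaw 1.370 q [-0.2   0.89 -0.29  1.71  0.41  0.6  -0.93] F [-3.  -0.2  9.5] T [-0.19  0.46  0.14] op 0.175
shift [-0.0048  0.0011  0.0002] turn [ 0.0027 -0.0017  0.0004]
```

```bash
python3 -m handwheel '[[-0.003,0,0.003,0,0,0.04,1],[-0.003,0,0.004,0,0,0.08,1],[-0.003,0,0.005,0,0,0.08,1]]'; python3 go.py 589.9 172 85.5 1.28
```

```text
time: 12.57
tool_pos: [589.9, 173.1, 85.5]
orientation: [0.001, 0.8, 0.599, 0.002]
contact_force: [-3.1, -0.6, 9.1]
opening: 0.177
t 12.57 pos [589.9 173.1  85.5] yaw 1.286 q [-0.21  0.89 -0.27  1.71  0.38  0.59 -0.99] F [-3.1 -0.6  9.1] T [-0.22  0.51  0.14] op 0.177
shift [-0.0042  0.0014  0.    ] turn [ 0.0033 -0.0025  0.0054]
```

z has stopped falling, so the flange is probably seated. I'll turn in small steps to feel for the firm stop.

```bash
python3 -m handwheel '[[-0.002,0,0.003,0,0,0.04,1],[-0.002,0,0.004,0,0,0.08,1],[-0.002,0,0.004,0,0,0.08,1]]'; python3 go.py 589.9 172 85.5 1.2
```

```text
time: 12.82
tool_pos: [589.8, 172.6, 85.6]
orientation: [0.001, 0.825, 0.565, 0.002]
contact_force: [-2.3, -1.0, 7.4]
opening: 0.17
t 12.82 pos [589.8 172.6  85.6] yaw 1.201 q [-0.22  0.88 -0.24  1.71  0.35  0.58 -1.05] F [-2.3 -1.   7.4] T [-0.32  0.38  0.13] op 0.170
shift [-0.0023  0.0011  0.0003] turn [ 0.004  -0.0027  0.0009]
```

```bash
python3 -m handwheel '[[-0.002,0,0.003,0,0,0.04,1],[-0.002,0,0.004,0,0,0.08,1],[-0.002,0,0.004,0,0,0.08,1]]'; python3 go.py 589.9 172 85.5 1.12
python3 - <<'E'
from cell import r,camera
from h import *
c=camera("scene")
u=proj(c,[589.9,172,90])[0].astype(int)-[60,45]
b=cv2.resize(c["image"][u[1]:u[1]+90,u[0]:u[0]+120,::-1],None,fx=6,fy=6,interpolation=2)
cv2.imwrite('pics/p7.png',b)
E
```

```text
time: 13.07
tool_pos: [589.9, 172.6, 85.6]
orientation: [0.001, 0.848, 0.53, 0.003]
contact_force: [-1.4, -1.3, 7.3]
opening: 0.179
t 13.07 pos [589.9 172.6  85.6] yaw 1.117 q [-0.24  0.88 -0.22  1.72  0.32  0.57 -1.1 ] F [-1.4 -1.3  7.3] T [-0.21  0.18  0.35] op 0.179
shift [-0.0023  0.001   0.0004] turn [ 0.0048 -0.0037 -0.0026]
```

View pics/p7.png

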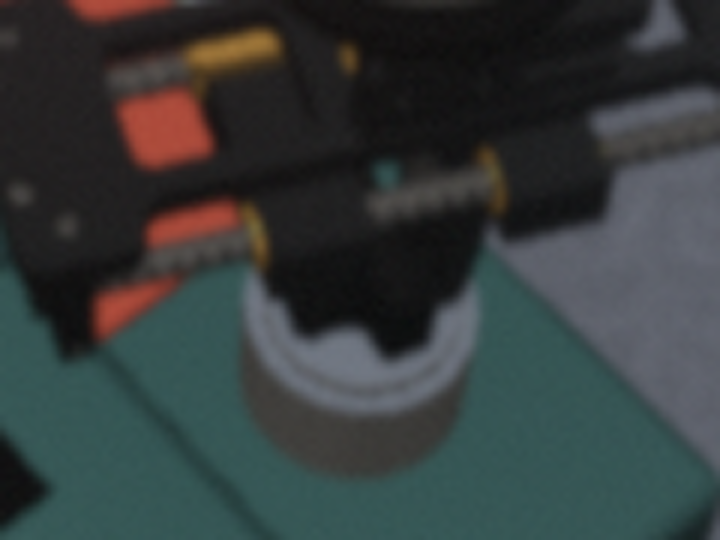

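The picture shows the flange sitting on the boss face with no gap. z stays at 85.6 and the torque has risen to 0.35 N m at 1.4 rad. Release and lift straight off.

```bash
python3 -m handwheel '[[0,0,0,0,0,0,0.4],[0,0,0,0,0,0,0],[0,0,0,0,0,0,0],[0,0,0,0,0,0,0]]'; python3 -m handwheel '[[0,0,-0.03,0,0,0,0],[0,0,-0.08,0,0,0,0],[0,0,-0.16,0,0,0,0],[0,0,-0.28,0,0,0,0],[0,0,-0.4,0,0,0,0],[0,0,-0.45,0,0,0,0],[0,0,-0.45,0,0,0,0]]'; python3 go.py 450 50 200 1.1
```

```text
time: 13.45
tool_pos: [589.9, 172.8, 85.5]
orientation: [0.001, 0.848, 0.531, 0.003]
contact_force: [-0.4, -0.1, -0.4]
opening: 0.457
time: 14.03
tool_pos: [591.6, 173.6, 202.8]
orientation: [0.002, 0.848, 0.53, 0.007]
contact_force: [0.8, 0.8, -0.3]
opening: 0.499
t 14.03 pos [591.6 173.6 202.8] yaw 1.118 q [-0.2   0.72 -0.28  1.64  0.26  0.8  -1.05] F [ 0.8  0.8 -0.3] T [-0.04 -0.02  0.04] op 0.499
shift [-0.6926 -0.2933  0.0009] turn [ 0.01   -0.01    0.0173]
```

Move aside for a clear view.

```bash
python3 -m handwheel '[[-0.12,-0.05,-0.02,0,0,0,0],[-0.27,-0.11,-0.05,0,0,0,0],[-0.42,-0.18,-0.05,0,0,0,0],[-0.57,-0.24,-0.05,0,0,0,0],[-0.68,-0.29,-0.05,0,0,0,0],[-0.69,-0.29,-0.05,0,0,0,0],[-0.69,-0.29,-0.05,0,0,0,0]]'
cat > chk.py <<'E'
import sys
from cell import r,camera
from h import *
tag=sys.argv[1]; cs={n:camera(n) for n in("top","scene")}
out=[]
for n in cs:
    c=cs[n];u=proj(c,[589.9,172,90])[0].astype(int)-[32,45]
    b=cv2.resize(c["image"][u[1]:u[1]+84,u[0]:u[0]+66,::-1],None,fx=6,fy=6,interpolation=2)
    out.append(b)
    # height fit from wing top outline
cv2.imwrite(f'pics/{tag}.png',cv2.hconcat(out))
c=cs["scene"]; a=c["image"]
rois={};dark={}
for n,c in cs.items():
    u=proj(c,[589.9,172,100])[0].astype(int);rois[n]=(u[0]-22,u[1]-22,u[0]+23,u[1]+23)
    x0,y0,x1,y1=rois[n];im=c["image"][y0:y1,x0:x1].astype(float);g=im.max(2)
    lo,hi=np.percentile(g,2),np.percentile(g,80);thr=lo+.35*(hi-lo)
    m=(g<thr).astype(np.uint8);k,l,st,ce=cv2.connectedComponentsWithStats(m);
    i=1+np.argmax(st[1:,4]);dark[n]=(l==i).astype(float)
def cost(p):
    return sum(((hullmask(cs[n],box(p[0],p[1],p[2],75+p[3]+12.5,75+p[3]+40.5),roi=rois[n])-dark[n])**2).sum() for n in cs)
b=min((minimize(cost,[590,172,y,1],method="Nelder-Mead",options=dict(initial_simplex=np.array([590,172,y,1])+np.array([[0]*4,[4,0,0,0],[0,4,0,0],[0,0,.3,0],[0,0,0,4]]))) for y in(1.12,.6,1.6)),key=lambda o:o.fun)
print("x y yaw gap",b.x,b.fun)
E
python3 chk.py p8
```

```text
time: 14.62
tool_pos: [449.1, 48.4, 212.6]
orientation: [0.002, 0.848, 0.529, 0.006]
contact_force: [0.6, 0.1, 0.4]
opening: 0.498
x y yaw gap [587.21067827 169.54042379   1.1980168   -6.22446272] 678.6396616685889
```

View pics/p8.png

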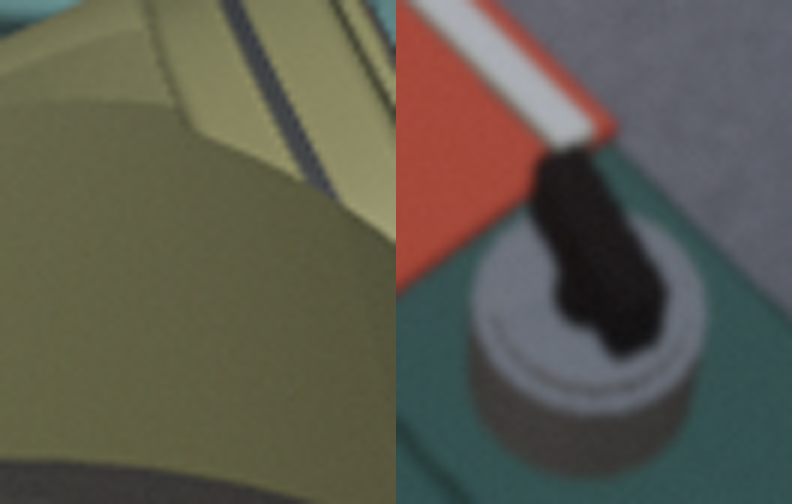

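The scene view shows the screw upright with its flange on the boss. The arm hides it in the top view, so that fit is void. I'll move further aside.

```bash
python3 go.py 350 -250 230 1.1
```

```text
t 14.72 pos [451.9  50.9 212.8] yaw 1.118 q [-0.01  0.52 -0.3   2.1   0.29  0.54 -0.97] F [1.2 0.4 0.3] T [-0.07 -0.08  0.04] op 0.502
shift [-1.2598  0.1606 -0.0818] turn [ 0.0107 -0.0114  0.0174]
```

```bash
python3 -m handwheel '[[-0.12,0.01,-0.02,0,0,0,0],[-0.27,0.02,-0.05,0,0,0,0],[-0.42,0.04,-0.07,0,0,0,0],[-0.57,0.06,-0.08,0,0,0,0],[-0.72,0.08,-0.08,0,0,0,0],[-0.86,0.1,-0.08,0,0,0,0],[-0.97,0.12,-0.08,0,0,0,0],[-1,0.12,-0.08,0,0,0,0],[-1,0.12,-0.08,0,0,0,0]]'; python3 chk.py p9
```

```text
time: 15.47
tool_pos: [369.9, -188.7, 230.0]
orientation: [0.002, 0.849, 0.529, 0.008]
contact_force: [0.7, 0.9, 0.3]
opening: 0.501
x y yaw gap [590.5287656  173.05636801   1.19151192  -1.08004905] 134.0144098423683
```

View pics/p9.png

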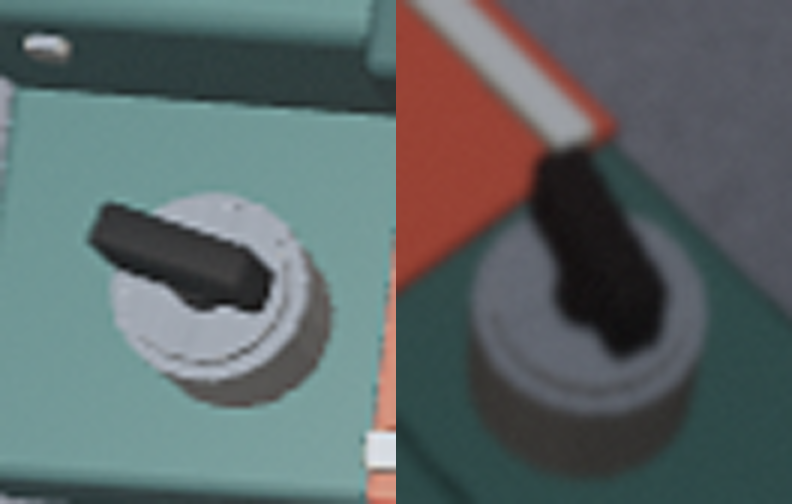

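The measurements agree that the screw is home: z levelled off after 1.0 rad, the torque rose at 1.4 rad, and no gap shows. The flange is concentric with the boss. Hand in.

Run:
```python
from cell import r,order
print(order.hand_in()); s=r.observe();print(s['time'],s['contact_force'],s['opening'])
```

```text
the job is handed in; nothing more can be done
None
the job is handed in; nothing more can be done
```

The black wing-handled screw is screwed home in the sealer's boss and released, and I handed the job in at about 15.6 s. No verdict is reported.

- **Thread start:** I turned it counter-clockwise with about 10 N of press. Within about 1 rad the lugs reached the starts: the force fell to zero and the TCP came down from z 97.5 to 88.9 mm, putting the flange about 3.7 mm above the face.
- **Driving home:** I turned it clockwise about 1.4 rad. The TCP stopped falling at about 85.5 mm after 1.0 rad. The torque rose slightly, to 0.35 N m, at the end. I took this as the start of the firm stop and did not push further.
- **Forces:** the highest reading at the wrist was about 11 N. That is only the value at the end of each move, but it is far below the limits.

Last checks:
- **Seating:** both cameras showed the screw upright and concentric, with no gap under the flange. The TCP height put the flange about 0.3 mm above the face, within the 1 mm allowed. The picture fit gave -1.1 mm, which is within its own error of 1 to 2 mm.
- **Position:** the picture fit put the screw about 1.2 mm from my measured boss centre.
- **Disagreement:** the wing's angle came out at 1.19 rad in the picture fit but 1.12 rad at the gripper. This is either fit bias or a little slip in the pads at the stop.
- **Voided check:** the first height fit was invalid because the arm blocked the top camera, so I moved the arm and repeated it.
- **Pin:** it looked undisturbed after the screw was lifted out; I did not measure it again after that.

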